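# Book the vial carrier out at the code reader

## Robot

A 6-joint arm with a two-finger parallel gripper is mounted at the origin on the work surface; the furniture and walls round the work are solid. World frame = base frame: x ahead of the robot, y to its left, z up, the work surface at z = 0. Lengths are in m, angles in rad, forces in N, time in s.
With the tool pointing down it reaches from about 0.375 to 0.925 m from the base axis. Payload 5.7 kg.
Tool frame: the origin (TCP) lies midway between the tips of the shut fingers; the grasp point (between the pads) lies 19 mm behind it; z points along the fingers, x is the direction in which the jaws open and shut, and the axes are right-handed (so a half turn about z gives the same grasp; the last joint's range is limited). The gripper opens to 88 mm and grips with 3 to 60 N. Pads are 20 mm wide; open, the fingers measure 115 mm over their backs; the gripper's body (75 mm by 178 mm) begins 61 mm behind the grasp point.
Start: joints at [0.998, 0.359, 1.51, -0, 1.272, -0.115], TCP at [0.265, 0.538, 0.223] pointing down, gripper open.
Joint ranges: [-2.97, 2.97], [-1.01, 2.36], [0.21, 2.38], [-0.96, 4.11], [0.2, 2.71], [-2.98, 2.98]. Speed limits (rad/s): [2.39, 2.39, 3.14, 3.14, 3.14, 3.14].

## Interface

Orientations are given as a unit quaternion [x, y, z, w].
In Python, from bench import move_ptp, servo_line, goto_joints, move_gripper, sleep, inverse_kinematics, capture, PlanningError, close_job, spot_in, silhouettes, current_clock, current_joint_pos, current_qvel, current_joint_torque, current_position, current_orientation, current_force, current_torque, current_finger_gap gives the robot as it stands. Calls block until the motion is done:
- move_ptp(position, orientation): joint-space move of the TCP to a pose.
- servo_line(position, orientation=None, rate=0.15, contact_N=None): straight line of the TCP; orientation=None keeps the orientation; rate is the mean speed in m/s. With contact_N (N) it stops when the force on the tool has changed by that much, and returns True; else False.
- goto_joints(angles): joint-space move.
- move_gripper(opening): finger opening in m; the grip force is fixed at half the most; returns when the fingers have stopped.
- sleep(seconds).
- inverse_kinematics(position, orientation): joint angles nearest the present ones, or None.
- capture(name): name is "side" or "top" or "wrist"; returns a dict with "image" (400x640x3 uint8, blue, green, red), "range_z" (400x640 float32, m along the optical axis (not along the pixel's ray), 0 where there is no reading), "intrinsics" (3x3 intrinsics, pixels), "R" (3x3) and "t" (3): a world point X has camera coordinates R X + t. Camera axes: x right, y down, z forward; pixel columns grow to the right and rows downward; lengths in m; the calibration is good to about 2 mm. A picture is of the moment at which its call begins.
A pose or a line that the arm cannot do raises PlanningError and nothing moves.
- close_job(): hands the job in, once; it reports no verdict.
Trained networks look in the newest picture that a camera, given by its name, has taken for a name from the list of things; names that differ only in an ending like _2 or _b are one class to them, and where a whole thing is asked for, a point or a joint stands for the part that bears it (a point fixed in the world has none). Each returns a list of dicts, best first, with "conf" (0 to 1); they miss things now and then, are a little off and sometimes report something else, mostly with a low value. They report only what shows in the picture. A call takes as long as a camera call.
- spot_in(camera, query): "xy" ([column, row] in pixels, amid what is visible of it).
- silhouettes(camera, query): "region" (400x640 bool, what is visible of it) and "xy" ([column, row] in pixels, amid what is visible of it).
Readings, each from a call of its own:
- current_clock(): time.
- current_joint_pos(): joint angles.
- current_qvel(): joint speeds.
- current_joint_torque(): joint torques, N m.
- current_position(): TCP position.
- current_orientation(): TCP orientation.
- current_force(): force on the tool from outside, world axes, zero at the start.
- current_torque(): the same for the moment, N m.
- current_finger_gap(): finger opening in m.
Only numpy, scipy, OpenCV 4.12 (cv2) and the standard library are available. Lean on these libraries where they do the work, as an engineer would, in place of code of your own. Each camera call takes 0.05 s, during which the arm holds its last target. There are 200 camera calls.

## Task

Book the vial carrier out: wake the code reader in its bench clamp by squeezing its blue trigger right in and letting it spring back, then lift the carrier by its handle off the cooling base, level so that the vials stay in their places. Hold it steady and upright in the air with its code plate squarely facing the reader's window, centred on it and about 10 cm away, touching nothing else, and finish while still holding it there; leave the bottle, the beaker and the dish where they stand.

Things in the scene. Friction and masses are not known exactly. Their poses are not given: they have to be found in the camera images.
- scanner: grey pistol-shaped code reader fixed on its side in a bench clamp, left on the bench. Origin on the worktop under its head; z up; window looks along -y, grip points along -x; axis 150 mm up. Head: x -31 to 31, y -85 to 33, z 115 to 185 mm. Grip: x -147 to -30, y -4 to 28, z 135 to 165 mm. Foot 130 x 120 mm, 14 mm high, on a post
- squeeze_point (a point): point midway between two fingers that come from above and close along the scanner's y on grip and trigger: scanner frame (-62, 8, 150) mm. From it the grip's back is 20 mm towards +y; the trigger's face is about 30 mm towards -y at rest, 20 mm when squeezed in. Axes as the scanner's
- trigger (a joint): blue sprung trigger on the grip's -y side, 18 mm tall, 48 mm long, pivoted (vertical axis) next to the head at scanner x -30, y -6 mm, free end at x -78. 0 = released, 0.30 rad = right in at its stop; counts as squeezed above 0.24, released below 0.05. Takes about 2 N to start, 5 to 10 N to go home; springs back by itself
- scanner_window (a point): middle of the reader's dark red window (54 mm tall, 34 mm wide), 150 mm above the worktop; axes as the scanner's, the window looks along -y.
- scan_spot (a point): the place where the code plate is to be held: straight in front of the window's middle, 100 mm from it (scanner frame (0, -185, 150) mm); axes as the scanner's.
- dock: fixed aluminium cooling base, 124 x 124 mm, right on the bench. Origin on the worktop below its middle. Top 20 mm above the worktop; black corner angles rise 14 mm above that round the carrier with 3 mm play, so the carrier must go straight up for the first 14 mm
- carrier: loose dark teal vial carrier, 89 x 89 x 42 mm, on the cooling base; floor 3 mm, four square cells of 40 mm, steel bail with black handle; about 0.45 kg with vials. Origin: centre of underside; z up; y along the handle, +y to the end with the white code plate (at the start on the robot's left, within 25 degrees). Caps reach 83 mm up
- carrier_handle (a point): middle of the carrier's black handle: bar 16 mm wide (carrier's x), 18 mm high, 66 mm long (y), centre 135 mm above the carrier's underside; axes as the carrier's. Take it from above, fingers closing along x
- code_plate (a point): middle of the white code plate with black bars (40 x 32 mm) on the carrier's +y end, carrier frame (0, +46.5, 22) mm; the plate looks along the carrier's +y.
- vial_a: loose brown vial, 34 mm wide, 80 mm high, standing in the carrier cell at carrier frame (-21.5, -21.5) mm; origin at its foot.
- vial_b: loose white vial with red cap, 35 mm wide, 74 mm high, in the cell at (+21.5, -21.5) mm; origin at its foot.
- vial_c: loose white vial with red cap, 35 mm wide, 74 mm high, in the cell at (-21.5, +21.5) mm; origin at its foot.
- vial_d: loose brown vial, 34 mm wide, 80 mm high, in the cell at (+21.5, +21.5) mm; origin at its foot.
- bottle_drop: bystander: white bottle with blue cap, 42 mm wide, 96 mm high, right of the cooling base; origin at its foot
- beaker: bystander: clear beaker, 70 mm wide, 92 mm high, right of the centrifuge (fixed, about x 0.24 to 0.50, y -0.09 to 0.09 m, its open lid up to 0.25 m high); origin at its foot
- petri_a: bystander: covered dish, 90 mm wide, 16 mm high, right of the cooling base; origin at its foot. (A fixed microscope stands beyond x 0.68 m, y -0.20 to 0.12 m: carry the load between it and the centrifuge)

How it is judged:
On the way, in this order (a step that is already met when the one before it is completed fails the run):
1. the trigger is squeezed right in (value of joint trigger above 0.24 rad), for 0.1 s.
2. the trigger is let go and has sprung back (value of joint trigger below 0.05 rad), for 0.1 s.
3. the carrier is lifted clear of the cooling base, level (z of carrier in the frame of dock above 0.045 m and angle between carrier's own z axis and vertical below 0.2 rad and contact force between carrier and dock below 0.05 N), for 0.2 s.
At the end, for the whole second after the job is handed in: Carrier held in the air by the fingers alone: code plate within 25 mm sideways and in height of the window's middle, 65 to 135 mm in front of it, facing it within 12 degrees, level within 7 degrees, slower than 20 mm/s; all four vials in their cells; trigger sprung back (value of joint trigger below 0.05 rad and x of code_plate in the frame of scan_spot between -0.025 and 0.025 m and z of code_plate in the frame of scan_spot between -0.025 and 0.025 m and y of code_plate in the frame of scan_spot between -0.035 and 0.035 m and horizontal distance between carrier and scanner_window above 0.1 m and angle between the y axis of carrier and the y axis of scanner, either way round below 0.21 rad and angle between carrier's own z axis and vertical below 0.12 rad and linear speed of carrier below 0.02 m/s and angular speed of carrier below 0.15 rad/s and contact force between the fingers and carrier above 1 N and contact force between carrier and dock below 0.05 N and contact force between carrier and scanner below 0.05 N and distance between each of vial_a, vial_b, vial_c, vial_d and carrier below 0.042 m); the arm keeps its last pose, push and grip.
It fails at once if the carrier is tipped by more than 20 degrees (angle between carrier's own z axis and vertical above 0.35 rad).
It fails at once if a vial comes out of its cell (distance between any of vial_a, vial_b, vial_c, vial_d and carrier above 0.055 m).
It fails at once if the bottle, the beaker or the dish is pushed away or knocked over (distance of any of bottle_drop, beaker, petri_a from where it was at the start of the episode above 0.03 m or angle between any of bottle_drop, beaker's own z axis and vertical above 0.5 rad).
It also fails if it takes over 58 s, if anything falls off the work surface, if the arm or the gripper's body presses on something with over 40 N, if the wrist force passes 120 N, or if a joint passes its speed limit or range.

## Working session

There is one attempt and no reset: what is moved stays moved. The work goes in short steps, each a Python script; the robot and the scene stay as the last script left them, time stands still between calls to the robot, and variables do not carry over. Pictures are saved under pics/ and viewed, about 8 in all and at most 12, crops included, and the job is handed in when it is done.

```bash
mkdir -p pics; cat > h.py <<'E'
import numpy as np, cv2
from bench import *
from scipy.spatial.transform import Rotation as Rn
def cloud(c):
    z=c["range_z"].astype(float);K=c["intrinsics"];v,u=np.mgrid[0:z.shape[0],0:z.shape[1]]
    P=np.stack([(u-K[0,2])/K[0,0]*z,(v-K[1,2])/K[1,1]*z,z],-1)
    W=(P-np.array(c["t"]))@np.array(c["R"])
    W[z<=0]=np.nan
    return W
def down(th): # tool z down, tool x at world angle th
    x=np.array([np.cos(th),np.sin(th),0]);z=np.array([0,0,-1.]);y=np.cross(z,x)
    return Rn.from_matrix(np.stack([x,y,z],1)).as_quat()
E
python3 - <<'E'
from h import *
ims=[]
for n in ["side","top","wrist"]:
    c=capture(n);W=cloud(c);np.savez(f"{n}.npz",W=W,im=c["image"]);cv2.imwrite(f"pics/{n}0.png",c["image"])
    print(n,"cam at",-np.array(c["R"]).T@c["t"])
    for q in ["scanner","trigger","scanner_window","carrier","carrier_handle","code_plate","dock"]:
        for d in silhouettes(n,q)[:2]:
            m=d["region"];p=W[m];p=p[~np.isnan(p[:,0])]
            if len(p):print(q,round(d["conf"],2),np.round(d["xy"]),len(p),"med",np.median(p,0).round(3),"lo",np.percentile(p,3,0).round(3),"hi",np.percentile(p,97,0).round(3))
print(current_clock())
E
```

```text
side cam at [ 0.2240027  -1.20645285  1.46454726]
scanner 0.56 [309. 129.] 1405 med [0.526 0.367 0.143] lo [0.403 0.296 0.007] hi [0.61  0.428 0.186]
trigger 0.61 [297. 119.] 36 med [0.483 0.363 0.156] lo [0.467 0.347 0.146] hi [0.503 0.371 0.164]
trigger 0.4 [333. 266.] 327 med [ 0.474 -0.268  0.059] lo [ 0.434 -0.281  0.029] hi [ 0.51  -0.194  0.168]
scanner_window 0.91 [310. 130.] 1371 med [0.527 0.368 0.14 ] lo [0.41  0.296 0.004] hi [0.611 0.443 0.186]
carrier 0.81 [331. 261.] 371 med [ 0.475 -0.266  0.061] lo [ 0.435 -0.28   0.028] hi [ 0.513 -0.182  0.168]
code_plate 0.75 [335. 262.] 396 med [ 0.474 -0.265  0.059] lo [ 0.432 -0.28   0.026] hi [ 0.529 -0.182  0.168]
dock 0.64 [327. 270.] 480 med [ 0.451 -0.266  0.022] lo [ 0.414 -0.289  0.006] hi [ 0.548 -0.178  0.066]
top cam at [-0.35724062  0.32867772  1.48941734]
carrier 0.89 [375. 198.] 356 med [ 0.469 -0.208  0.057] lo [ 0.428 -0.259  0.016] hi [ 0.53  -0.179  0.165]
carrier 0.38 [373. 191.] 99 med [ 0.454 -0.2    0.08 ] lo [ 0.444 -0.216  0.05 ] hi [ 0.47  -0.187  0.1  ]
carrier_handle 0.61 [379. 191.] 400 med [ 0.467 -0.221  0.058] lo [ 0.428 -0.273  0.02 ] hi [ 0.52  -0.179  0.165]
code_plate 0.64 [378. 199.] 286 med [ 0.451 -0.212  0.054] lo [ 0.426 -0.259  0.024] hi [ 0.523 -0.179  0.166]
dock 0.71 [374. 204.] 183 med [ 0.424 -0.214  0.019] lo [ 0.408 -0.27   0.009] hi [ 0.543 -0.177  0.035]
wrist cam at [0.19277928 0.57267457 0.3853465 ]
scanner 0.72 [290. 367.] 4077 med [0.511 0.394 0.015] lo [0.39  0.327 0.009] hi [0.564 0.439 0.164]
scanner_window 0.86 [292. 366.] 3972 med [0.512 0.394 0.015] lo [0.39  0.329 0.01 ] hi [0.566 0.439 0.163]
carrier_handle 0.21 [289. 363.] 3956 med [0.511 0.394 0.015] lo [0.39  0.328 0.011] hi [0.564 0.438 0.163]
1.2
```

View pics/top0.png

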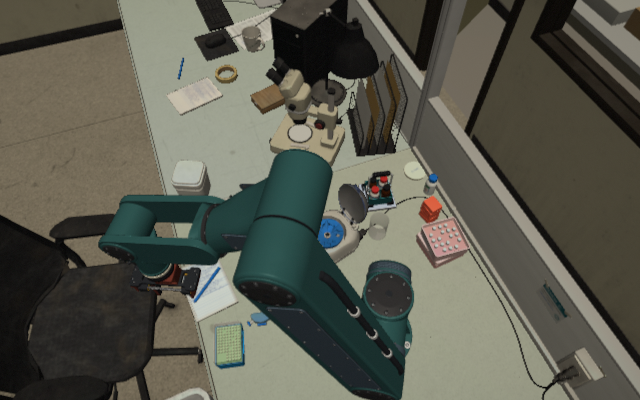

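View pics/side0.png

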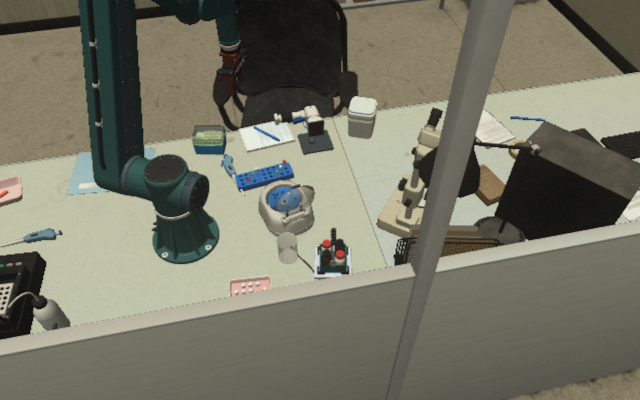

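The side view shows the scanner at about (310,128), grip to the left. The carrier is at about (333,260) with its black handle at (333,238). Next I'll take a close wrist view of the scanner.

```bash
python3 - <<'E'
from h import *
p0=np.array(current_position());R0=Rn.from_quat(current_orientation()).as_matrix()
print("toolx",R0[:,0],"tooly",R0[:,1])
d=capture("wrist");C=-np.array(d["R"]).T@d["t"]
print("cam in tool",R0.T@(C-p0),"optical axis in tool",R0.T@np.array(d["R"])[2])
for th in (np.pi/2,-np.pi/2):
    print(th,inverse_kinematics([0.45,0.38,0.36],down(th)))
th=min((np.pi/2,-np.pi/2),key=lambda t:(lambda q:9 if q is None else abs(q[5]))(inverse_kinematics([0.45,0.38,0.36],down(t))))
move_ptp([0.45,0.38,0.36],down(th))
c=capture("wrist");W=cloud(c);np.savez("w1.npz",W=W,im=c["image"]);cv2.imwrite("pics/w1.png",c["image"])
for q in ["scanner","trigger","scanner_window"]:
    for s in silhouettes("wrist",q)[:2]:
        p=W[s["region"]];p=p[~np.isnan(p[:,0])]
        if len(p):print(q,round(s["conf"],2),np.round(s["xy"]),len(p),np.median(p,0).round(3),np.percentile(p,2,0).round(3),np.percentile(p,98,0).round(3))
# head top (z~.185) and grip top (z~.165)
f=W[~np.isnan(W[...,0])]
for a,b in((.178,.192),(.158,.171),(.008,.02)):
    s=f[(f[:,2]>a)&(f[:,2]<b)&(abs(f[:,1]-.38)<.13)&(f[:,0]>.33)&(f[:,0]<.65)]
    if len(s)>20: print(a,len(s),cv2.minAreaRect(s[:,:2].astype(np.float32)*1000))
E
```

```text
toolx [ 4.41978997e-01  8.97025398e-01 -3.58782191e-05] tooly [ 8.97025399e-01 -4.41978996e-01  2.84727822e-05]
cam in tool [-0.00108566 -0.08019788 -0.16267223] optical axis in tool [-0.00132511  0.29317198  0.9560588 ]
1.5707963267948966 [ 5.84009988e-01  2.52354006e-01  1.32929921e+00 -4.44089210e-16
  1.55993944e+00 -9.86786338e-01]
-1.5707963267948966 [ 5.84009988e-01  2.52354006e-01  1.32929921e+00 -4.44089210e-16
  1.55993944e+00  2.15480632e+00]
scanner 0.77 [316. 216.] 8985 [0.512 0.375 0.166] [0.396 0.301 0.013] [0.57  0.435 0.185]
trigger 0.55 [306. 194.] 451 [0.479 0.365 0.158] [0.46  0.355 0.149] [0.501 0.376 0.161]
scanner_window 0.86 [315. 214.] 9172 [0.513 0.375 0.166] [0.396 0.301 0.01 ] [0.585 0.436 0.185]
0.178 3145 ((537.8635864257812, 353.1815185546875), (61.72237014770508, 112.958740234375), 1.2784876823425293)
0.158 3146 ((462.8822021484375, 382.069580078125), (123.48174285888672, 149.5841827392578), 68.54254913330078)
0.008 6539 ((472.6473083496094, 380.2457275390625), (259.4130859375, 285.2559814453125), 89.9939956665039)
```

View pics/w1.png

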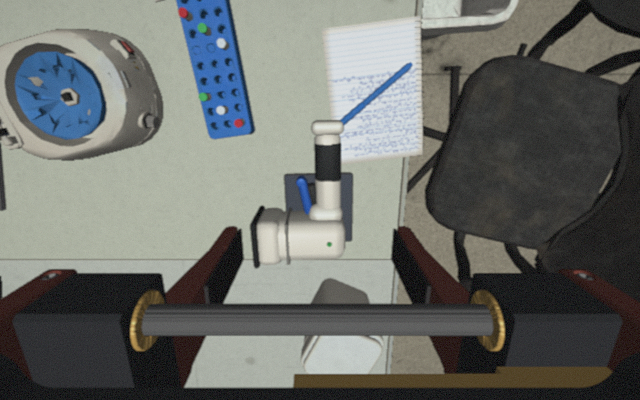

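The wrist view shows the head at about (297,237), with its window facing left (world −y). The grip runs up to (327,128) and the blue trigger is at (305,195). Now I'll fit the yaw and origin.

```bash
python3 - <<'E'
from h import *
d=np.load("w1.npz");W=d["W"];im=d["im"].astype(int)
ok=~np.isnan(W[...,0])
blue=(im[...,0]>im[...,2]+50)
m=ok&(W[...,2]>.14)&(W[...,2]<.172)&(W[...,0]>.38)&(W[...,0]<.51)&(abs(W[...,1]-.375)<.05)
g=W[m&~blue]; b=W[m&blue]
for x in np.arange(.39,.51,.01):
    s=g[abs(g[:,0]-x)<.005]; t=b[abs(b[:,0]-x)<.005]
    print(round(x,3),len(s),np.percentile(s[:,1],[1,99]).round(4) if len(s) else '',"z",s[:,2].max().round(3) if len(s) else '', "trig",(len(t),np.percentile(t[:,1],[2,98]).round(4)) if len(t) else '')
h=W[ok&(W[...,2]>.15)&(W[...,2]<.192)&(W[...,0]>.5)&(W[...,0]<.6)&(abs(W[...,1]-.36)<.1)]
for y in np.arange(.29,.41,.01):
    s=h[abs(h[:,1]-y)<.005]
    if len(s):print("y",round(y,3),len(s),np.percentile(s[:,0],[1,99]).round(4),s[:,2].max().round(3))
print(g[:,0].min(), h[:,1].min(),h[:,1].max())
E
```

```text
0.39 139 [0.373  0.4065] z 0.169 trig 
0.4 285 [0.3718 0.408 ] z 0.17 trig 
0.41 213 [0.3751 0.405 ] z 0.167 trig 
0.42 224 [0.3751 0.4064] z 0.168 trig 
0.43 228 [0.375  0.4066] z 0.168 trig 
0.44 221 [0.375  0.4068] z 0.167 trig 
0.45 216 [0.3749 0.407 ] z 0.168 trig 
0.46 216 [0.3532 0.4072] z 0.168 trig (46, array([0.3527, 0.3636]))
0.47 251 [0.3653 0.4061] z 0.168 trig (76, array([0.3533, 0.3661]))
0.48 238 [0.3609 0.4063] z 0.167 trig (71, array([0.3565, 0.368 ]))
0.49 224 [0.3586 0.4065] z 0.168 trig (72, array([0.3589, 0.3704]))
0.5 284 [0.3617 0.4086] z 0.17 trig (46, array([0.3609, 0.3698]))
y 0.3 367 [0.5085 0.568 ] 0.187
y 0.31 386 [0.5091 0.565 ] 0.187
y 0.32 418 [0.5091 0.5653] 0.187
y 0.33 393 [0.5106 0.5638] 0.185
y 0.34 371 [0.511  0.5644] 0.184
y 0.35 359 [0.5115 0.5607] 0.184
y 0.36 384 [0.5014 0.5607] 0.184
y 0.37 411 [0.5005 0.561 ] 0.183
y 0.38 388 [0.5004 0.5609] 0.184
y 0.39 378 [0.5006 0.5591] 0.184
y 0.4 374 [0.5009 0.5593] 0.184
0.39069761260084457 0.2963801715511453 0.41330678164885476
```

```bash
python3 - <<'E'
from h import *
q=down(np.pi/2+.01)
x,y=0.4757,0.3875
move_ptp([x,y,.27],q)
print(servo_line([x,y,.131],q,rate=.12,contact_N=15),np.round(current_position(),4),current_finger_gap())
move_gripper(0.0); sleep(.4)
print("gap",current_finger_gap(),np.round(current_force(),1))
c=capture("wrist");cv2.imwrite("pics/w2.png",c["image"])
move_gripper(0.088); sleep(.4)
servo_line([x,y,.36],q,rate=.25)
c=capture("wrist");W=cloud(c);im=c["image"].astype(int)
m=(W[...,2]>.14)&(W[...,2]<.172)&(W[...,0]>.455)&(W[...,0]<.505)&(abs(W[...,1]-.375)<.05)&(im[...,0]>im[...,2]+50)
b=W[m]
for xx in (.46,.47,.48,.49):
    t=b[abs(b[:,0]-xx)<.005]; print(xx,len(t),np.percentile(t[:,1],[2,98]).round(4) if len(t) else '')
# go and look at the carrier
move_ptp([.44,-.23,.38],down(np.pi/2))
c=capture("wrist");W=cloud(c);np.savez("w3.npz",W=W,im=c["image"]);cv2.imwrite("pics/w3.png",c["image"])
for n in ["carrier_handle","code_plate","carrier"]:
    for s in silhouettes("wrist",n)[:2]:
        p=W[s["region"]];p=p[~np.isnan(p[:,0])]
        if len(p):print(n,round(s["conf"],2),np.round(s["xy"]),len(p),np.median(p,0).round(3),np.percentile(p,2,0).round(3),np.percentile(p,98,0).round(3))
f=W[~np.isnan(W[...,0])]
s=f[(f[:,2]>.152)&(f[:,2]<.175)&(abs(f[:,1]+.23)<.12)&(abs(f[:,0]-.48)<.12)]
print(len(s),cv2.minAreaRect(s[:,:2].astype(np.float32)*1000),s[:,2].max(),current_clock())
E
```

```text
False [0.4763 0.3879 0.1318] 0.08783631257732215
gap 0.04252475894153503 [-3.2  4.2 -4.2]
0.46 41 [0.3533 0.3642]
0.47 84 [0.3532 0.3656]
0.48 76 [0.357 0.368]
0.49 74 [0.3593 0.3704]
carrier_handle 0.71 [318. 184.] 2077 [ 0.476 -0.23   0.064] [ 0.432 -0.278  0.021] [ 0.523 -0.183  0.165]
code_plate 0.92 [314. 186.] 1825 [ 0.476 -0.229  0.064] [ 0.431 -0.278  0.023] [ 0.517 -0.184  0.165]
code_plate 0.71 [623. 213.] 1952 [0.561 0.337 0.014] [0.493 0.319 0.004] [0.617 0.377 0.016]
carrier 0.68 [320. 185.] 1878 [ 0.476 -0.23   0.064] [ 0.431 -0.277  0.023] [ 0.514 -0.184  0.165]
671 ((481.1053771972656, -231.574951171875), (75.52953338623047, 16.40770721435547), 77.79780578613281) 0.16742495304197724 10.3
```

View pics/w2.png

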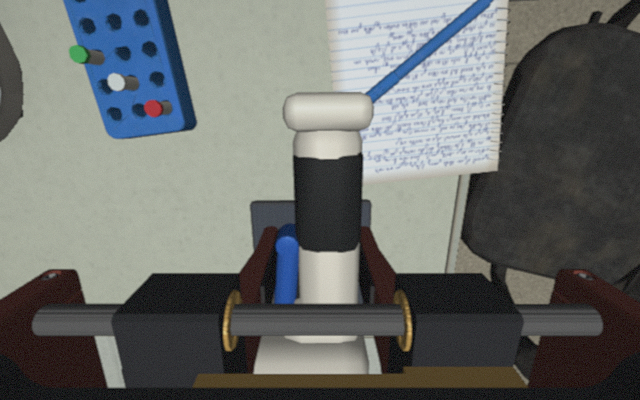

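View pics/w3.png

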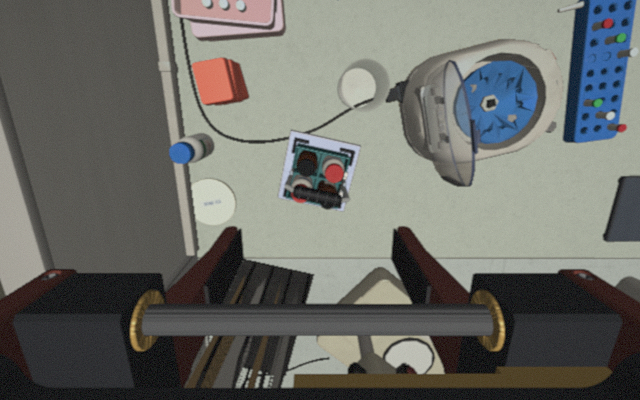

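The squeeze was a gap of 42.5 mm against an expected ~40. Before relying on it, I'll work out the trigger angle from the squeeze image.

```bash
python3 - <<'E'
from h import *
c=capture("wrist");p=np.array(current_position());R=Rn.from_quat(current_orientation()).as_matrix()
Rc=np.array(c["R"])@R; C=R.T@(-np.array(c["R"]).T@c["t"]-p)   # tool->cam
R2=Rn.from_quat(down(np.pi/2+.01)).as_matrix();p2=np.array([.4763,.3879,.1318])
K=np.array(c["intrinsics"]);Rw=Rc@R2.T;Cw=p2+R2@C
def px2w(u,v,z):
    d=Rw.T@np.linalg.solve(K,[u,v,1.]);return Cw+d*(z-Cw[2])/d[2]
im=cv2.imread("pics/w2.png").astype(int)
for v in range(230,305,10):
    r=np.where((im[v,240:320,0]>im[v,240:320,2]+50))[0]+240
    if len(r): print(v,r.min(),r.max(),px2w(r.min(),v,.155).round(4),px2w(r.max(),v,.159).round(4))
for v in (170,200,230):print("ring",v,px2w(296,v,.15).round(4),px2w(361,v,.15).round(4))
E
```

```text
230 284 292 [0.4577 0.3699 0.155 ] [0.4559 0.3743 0.159 ]
240 277 296 [0.4632 0.3663 0.155 ] [0.4612 0.3762 0.159 ]
250 276 298 [0.4688 0.3656 0.155 ] [0.4666 0.3771 0.159 ]
260 277 297 [0.4745 0.3659 0.155 ] [0.4721 0.3765 0.159 ]
270 276 297 [0.4803 0.3653 0.155 ] [0.4778 0.3765 0.159 ]
280 276 297 [0.4863 0.3651 0.155 ] [0.4836 0.3764 0.159 ]
290 275 296 [0.4924 0.3643 0.155 ] [0.4895 0.3758 0.159 ]
300 275 294 [0.4987 0.3642 0.155 ] [0.4956 0.3747 0.159 ]
ring 170 [0.4281 0.3759 0.15  ] [0.4279 0.4075 0.15  ]
ring 200 [0.4435 0.3758 0.15  ] [0.4432 0.4083 0.15  ]
ring 230 [0.4598 0.3756 0.15  ] [0.4595 0.4092 0.15  ]
```

The trigger's slope changed by about 0.30 rad between rest and squeeze, so it reached its stop. Afterwards it was back on its rest line. Next is the carrier grasp, at (0.481, −0.2316) with yaw −12.2°.

```bash
python3 - <<'E'
from h import *
for n in("side","w3"):
    f=np.load(n+".npz")["W"];f=f[~np.isnan(f[...,0])]
    s=f[(f[:,2]>.1)&(f[:,2]<.6)&(abs(f[:,1]+.04)<.2)&(f[:,0]>.54)&(f[:,0]<.9)]
    if len(s): print(n,len(s),"scope",np.percentile(s[:,0],[0,1,5]).round(3))
hx,hy,ya=.4811,-.2316,np.deg2rad(-12.2)
yf=.01; o=np.array([.5377,.380]);c,s_=np.cos(yf),np.sin(yf)
fin=o+np.array([[c,-s_],[s_,c]])@[0,-.185-.0465]
print("fin",fin)
for k in(0,np.pi):
    for P,a in(([hx,hy,.136],ya),([*fin,.244],yf)):
        q=inverse_kinematics(P,down(a+k)); print(k,None if q is None else np.round(q,2))
E
```

```text
side 1798 scope [0.727 0.734 0.738]
w3 1129 scope [0.729 0.731 0.733]
fin [0.54001496 0.14851157]
0 [-0.58  0.36  1.75 -0.    1.03 -0.37]
0 [ 0.15  0.28  1.57 -0.    1.29  0.14]
3.141592653589793 [-0.58  0.36  1.75 -0.    1.03  2.78]
3.141592653589793 None
```

```bash
python3 - <<'E'
from h import *
hx,hy,ya=.4811,-.2316,np.deg2rad(-12.2)
q=down(ya)
move_ptp([hx,hy,.27],q)
print(servo_line([hx,hy,.136],q,rate=.1,contact_N=15),np.round(current_position(),4))
f0=np.array(current_force())
move_gripper(0.0); sleep(.3)
print("gap",current_finger_gap(),np.round(f0,1),np.round(current_force(),1))
servo_line([hx,hy,.18],q,rate=.05)
servo_line([hx,hy,.25],q,rate=.07)
sleep(.3)
print("gap",current_finger_gap(),np.round(current_force(),1),np.round(current_torque(),2))
c=capture("wrist");cv2.imwrite("pics/w4.png",c["image"]);np.savez("w4.npz",W=cloud(c),im=c["image"])
c=capture("side");cv2.imwrite("pics/s4.png",cv2.resize(c["image"][190:310,260:420],None,fx=4,fy=4))
print(current_clock())
E
```

```text
False [ 0.4816 -0.2319  0.1366]
gap 0.01585946989436599 [-0.1  0.2 -0.4] [-0.6 -0.8 -1.4]
gap 0.016070577654934828 [-0.8 -0.7 -3.7] [-0.06  0.13 -0.04]
17.425
```

View pics/w4.png

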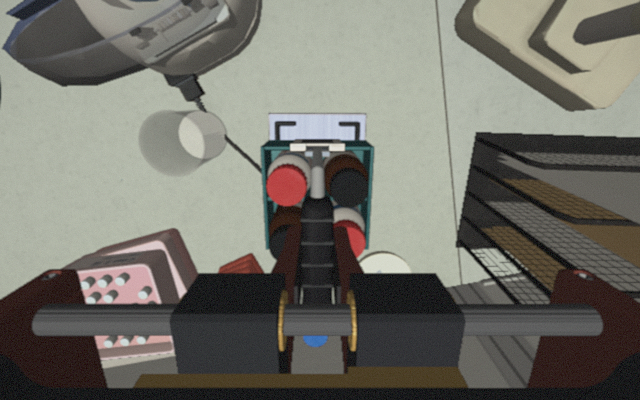

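View pics/s4.png

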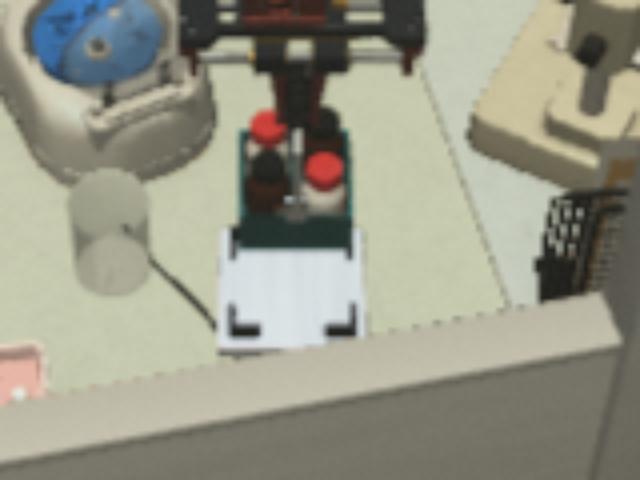

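The carrier is lifted clear and hangs upright, with all four caps in their cells: (287,185), (347,185), (288,235) and (347,235). The plate edge is at (317,147). I'll carry it through the corridor now.

```bash
python3 - <<'E'
from h import *
qf=down(.01);fin=[.540,.1485]
servo_line([.57,-.13,.25],qf,rate=.08)
servo_line([.57,.05,.25],qf,rate=.1)
servo_line([*fin,.244],qf,rate=.06)
sleep(.5)
print(np.round(current_position(),4),current_finger_gap(),np.round(current_force(),1),np.round(current_torque(),2))
c=capture("wrist");W=cloud(c);im=c["image"].astype(int);cv2.imwrite("pics/w5.png",c["image"]);np.savez("w5.npz",W=W,im=c["image"])
for s in silhouettes("wrist","code_plate")[:1]: print(s["conf"],s["xy"])
f=W[~np.isnan(W[...,0])]
r=f[(f[:,2]>.155)&(f[:,2]<.178)&(abs(f[:,0]-.54)<.07)&(f[:,1]>.05)&(f[:,1]<.21)]
print("rim",len(r),cv2.minAreaRect(r[:,:2].astype(np.float32)*1000),np.percentile(r[:,2],[5,50,95]).round(4))
bri=(im.min(-1)>150)&(W[...,2]>.1)&(W[...,2]<.18)&(abs(W[...,0]-.54)<.05)&(abs(W[...,1]-.195)<.03)
b=W[bri]
if len(b):print("plate",len(b),b.min(0).round(4),b.max(0).round(4),np.median(b,0).round(4))
c=capture("side");cv2.imwrite("pics/s5.png",cv2.resize(c["image"][70:220,240:400],None,fx=4,fy=4));np.savez("s5.npz",W=cloud(c),im=c["image"])
print(current_clock())
E
```

```text
[0.54   0.1485 0.244 ] 0.0154920268207558 [ 0.4  0.3 -4.3] [-0.07  0.04 -0.  ]
0.96 [316.9, 210.0]
rim 2632 ((539.2014770507812, 150.42572021484375), (89.34276580810547, 90.93944549560547), 0.31542888283729553) [0.1579 0.1702 0.1762]
plate 265 [0.5185 0.1906 0.1573] [0.5615 0.1959 0.1786] [0.5402 0.1939 0.172 ]
23.7333
```

View pics/w5.png

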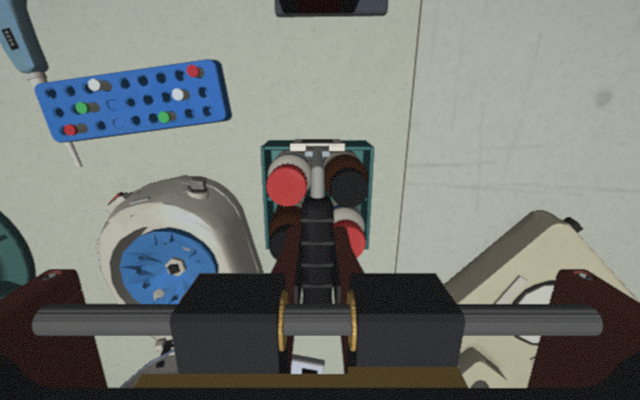

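View pics/s5.png

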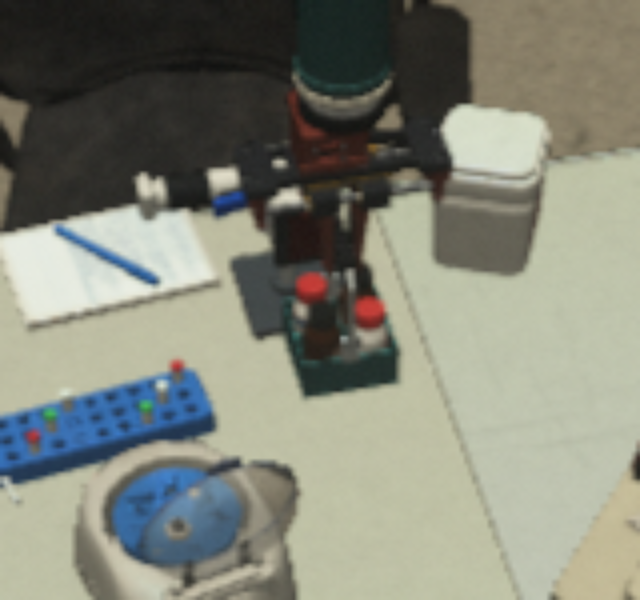

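The plate is at (0.540, 0.195) and yaw error is within 1°. The rim height is as expected, all caps are in place and nothing is touching, so I'm handing in.

```bash
python3 - <<'E'
from h import *
print(np.abs(current_qvel()).max(),current_finger_gap(),np.round(current_position(),4),current_clock())
close_job()
E
```

```text
0.0015333070870077975 0.0159372897133838 [0.54   0.1485 0.244 ] 23.7333
the job is handed in; nothing more can be done
```

I woke the reader, lifted the carrier and held it in front of the window, then handed the job in at about 24 s of the 58 s allowed. No verdict is reported.

- **Trigger:** I squeezed it in and let it spring back. The finger gap read 42.5 mm where about 40 mm was expected, so I checked the angle from the images. The trigger had turned about 0.30 rad, which is its stop, and afterwards its face was back within 1 mm of its rest line.
- **Lift:** I took the carrier by its handle (finger gap about 16 mm) and raised it straight up off the base. It hung upright with all four vials in their cells.
- **Final hold:**
  - The plate measures x 0.540, y about 0.195 m. That is about 10 cm from the window and centred on it to within a few millimetres.
  - The carrier is square to the reader within about 1° and looked upright in the last images.
  - The arm is at rest, and the pictures show the carrier touching nothing else.
- **Weaker checks:**
  - The topmost bright points near the plate read 0.179 m, above the expected 0.166 m. The carrier rim read about 0.170 m, as it should, so I relied on that.
  - The lift force read 3.7 to 4.3 N, slightly under the stated weight.
  - I did not measure the bottle, beaker and dish at the end; the arm came near none of them, and all three were partly visible in place after the lift.

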